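# Hang the pattern card and hold the spring clip open around its edge

### The job

Take the pattern card out of its slotted rack, hang it by its handle on the steel hook of the stand and let go of it. Then pick up the big spring clip by its handles, squeeze it wide open and bring the gaping jaws around a side edge of the hanging card, one jaw in front of the card and one behind it, clear of the card so that nothing bites or pushes it; finish like that, still holding the clip open in the air. Leave the other things on the table where they are.

Things in the scene. Friction and masses are not known exactly. Their poses are not given: they have to be found in the camera images.
- card: stiff brown pattern card in a pale wooden handle frame, 120 mm wide (y), 167 mm tall (z), 0.12 kg; origin at the centre of its lower edge, x = thickness, z up. Sheet 4 mm thick, z 0 to 110 mm, with a 10 mm thick strip along its top (z 105 to 115). Handle opening above it 100 mm wide, z 115 to 155. It starts upright in the rack's slot; both faces are alike, either may face the robot
- card_bar (a point): middle of the underside of the card's handle bar (card frame 0, 0, 155 mm), which rests on the hook. The bar is 10 mm thick, 120 mm long, 12 mm high (z 155 to 167 mm). Grip it beside its middle, where the 20 mm wide hook must go
- rack: fixed low wooden rack, 70 x 150 mm, 33 mm high, with one slot along its y, 6 mm wide and 25 mm deep, in which the card stands; origin under its centre. Lift the card over 25 mm to free it
- stand: fixed wooden stand, origin under its post (16 x 18 mm, 231 mm high; base plate 130 x 110 x 12 mm). A flat steel hook, 20 mm wide (stand's y), points to the stand's -x, the robot's side: strip 5 mm thick, top 215 mm above the table, from the post's face (x -8 mm) to an upturned lip (x -59 to -64 mm) whose top is at 229 mm
- hook_seat (a point): top of the hook's flat, midway between lip and post (stand frame -34, 0, 215 mm): the handle bar's underside rests here. The handle opening goes over the lip from the stand's -x side, card square to the hook (in the stand's y-z plane), then down
- clip: big plain steel spring clip like a clothes-peg, 104 mm long, 22 mm wide, 0.07 kg, lying on its side, pin upright. Origin under the pin, x to the jaws, z along the pin; this body is the +y half, the other half turns about the pin. Shut, the handles splay to 47 mm across the outside at their ends (x -48 mm), 38 mm at x -34 mm. When both handles are squeezed, each half turns half the opening
- clip_jaw (a joint): opening angle of the clip, 0 (shut, sprung) to 0.62 rad (at a stop, handles nearly parallel, about 17 mm across outside); the tips gape 2 mm + 56 mm per rad. Squeezing the handles together along y, 34 to 45 mm behind the pin, takes about 6 N to start and 15 N at the stop; a grip of 40 N holds it there
- clip_pin (a point): middle of the clip's pin (clip frame 0, 0, 11 mm)
- tip_a (a point): inner face of the tip of the clip's +y jaw, mid-width, 56 mm from the pin
- tip_b (a point): inner face of the tip of the clip's -y jaw, mid-width, 56 mm from the pin
- spool_a: bystander: thread spool, 38 mm across, 50 mm high, standing; origin under its centre
- spool_b: bystander: thread spool, 38 mm across, 50 mm high, standing; origin under its centre
- pincushion: bystander: round pincushion, 68 mm across, 34 mm high; origin under its centre
- button_jar: bystander: small jar with a lid, 60 mm across, 75 mm high; origin under its centre
- basket: bystander: small open round basket without a handle, 112 mm across, 60 mm high; origin under its centre
- small_clip: bystander: little closed sewing clip, 39 x 18 x 10 mm, not the one to use; origin under its centre
- chalk: bystander: flat piece of tailor's chalk, 50 x 34 x 8 mm; origin under its centre
There are look-alikes about, which are no part of the job. Leave any blue look-alike of the card alone.

How it is judged (in metres and radians):
On the way, in this order (a step that is already met when the one before it is completed fails the run):
1. the card hangs by its handle bar on the hook, upright and let go (contact force between card and stand above 0.3 N and angle between card's own z axis and vertical below 0.2 rad and distance between card_bar and hook_seat below 0.03 m and z of card_bar in the frame of stand above 0.208 m and contact force between card and the fingers below 0.3 N and linear speed of card below 0.03 m/s), for 0.3 s.
2. the clip is off the table, its handles squeezed so that the jaws gape (over 0.3 rad) (value of joint clip_jaw above 0.3 rad and height (world z) of clip_pin above 0.04 m and contact force between the fingers and clip above 2 N), for 0.2 s.
At the end, for the whole second after the job is handed in: Card hangs on the hook (bar within 30 mm of the seat, tilt under 0.2 rad, at rest), not touched by fingers. Clip held by fingers, pin over 50 mm up, open over 0.35 rad, tips either side of the card (4 mm off mid-plane, 6 mm past a side edge), pin outside; under 0.5 N on card and stand (contact force between card and stand above 0.3 N and angle between card's own z axis and vertical below 0.2 rad and distance between card_bar and hook_seat below 0.03 m and z of card_bar in the frame of stand above 0.208 m and contact force between card and the fingers below 0.3 N and linear speed of each of card, clip below 0.05 m/s and value of joint clip_jaw above 0.35 rad and contact force between the fingers and clip above 2 N and height (world z) of clip_pin above 0.05 m and contact force between clip and card below 0.5 N and contact force between clip and stand below 0.5 N and ((x of tip_a in the frame of card above 0.004 m and y of tip_a in the frame of card between 0 and 0.054 m and z of tip_a in the frame of card between 0.003 and 0.107 m and x of tip_b in the frame of card below -0.004 m and y of tip_b in the frame of card between 0 and 0.054 m and z of tip_b in the frame of card between 0.003 and 0.107 m and y of clip_pin in the frame of card above 0.063 m) or (x of tip_a in the frame of card below -0.004 m and y of tip_a in the frame of card between 0 and 0.054 m and z of tip_a in the frame of card between 0.003 and 0.107 m and x of tip_b in the frame of card above 0.004 m and y of tip_b in the frame of card between 0 and 0.054 m and z of tip_b in the frame of card between 0.003 and 0.107 m and y of clip_pin in the frame of card above 0.063 m) or (x of tip_a in the frame of card above 0.004 m and y of tip_a in the frame of card between -0.054 and -0 m and z of tip_a in the frame of card between 0.003 and 0.107 m and x of tip_b in the frame of card below -0.004 m and y of tip_b in the frame of card between -0.054 and -0 m and z of tip_b in the frame of card between 0.003 and 0.107 m and y of clip_pin in the frame of card below -0.063 m) or (x of tip_a in the frame of card below -0.004 m and y of tip_a in the frame of card between -0.054 and -0 m and z of tip_a in the frame of card between 0.003 and 0.107 m and x of tip_b in the frame of card above 0.004 m and y of tip_b in the frame of card between -0.054 and -0 m and z of tip_b in the frame of card between 0.003 and 0.107 m and y of clip_pin in the frame of card below -0.063 m))); the arm keeps its last pose, push and grip.
It fails at once if a bystander is moved by more than 30 mm (distance of any of spool_a, spool_b, pincushion, button_jar, basket, small_clip, chalk from where it was at the start of the episode above 0.03 m).
It fails at once if the card falls over (angle between card's own z axis and vertical above 1 rad).
It also fails if it takes over 53 s, if anything falls off the work surface, if the arm or the gripper's body presses on something with over 40 N, if the wrist force passes 120 N, or if a joint passes its speed limit or range.

### The arm

A 7-joint arm with a two-finger parallel gripper is mounted at the origin on the work surface. World frame = base frame: x ahead of the robot, y to its left, z up, the work surface at z = 0. Lengths are in mm, angles in rad, forces in N, time in s.
With the tool pointing down it reaches from about 425 to 825 mm from the base axis. Payload 3.6 kg.
Tool frame: the origin (TCP) lies midway between the tips of the shut fingers; the grasp point (between the pads) lies ctrl.pinch_z behind it (ctrl.pinch_z is the distance from the TCP to the grasp point, in mm); z points along the fingers, y is the line along which they close (so a half turn about z gives the same grasp; the last joint's range is limited). The gripper opens to 93 mm and grips with 3 to 60 N. Pads are 15 mm wide; open, the fingers measure 128 mm over their backs; the gripper's body (75 mm by 188 mm) begins 65 mm behind the grasp point.
Start: joints at [-1.234, 0.615, -0.013, 1.423, 0.008, 1.103, -0.04], TCP at [231.253, 607.44, 218.64] pointing down, gripper open.
Joint ranges: [-3.12, 3.12], [-0.3, 2.06], [-1.34, 1.32], [0.26, 2.42], [-1.36, 4.5], [0.01, 1.98], [-2.84, 2.84]. Speed limits (rad/s): [2.79, 2.79, 3.14, 3.14, 3.14, 3.14, 3.14].

### API

Orientations are given as a unit quaternion [w, x, y, z].
In Python, from station import ctrl gives the robot as it stands. The module is installed in compiled form; this text tells all that it offers.
- The arm moves only by the shell command python3 -m handwheel 'ROWS' [FORCE]. ROWS is JSON, a list that holds one entry, the list of rows, each a list of 7 numbers: the closure, from 0 (fully open) to 1 (shut), then the shift along the world's x, y, z in cm, then the turn, a rotation vector about the world's x, y, z in rad. A call has exactly 10 rows; each row is the pose to reach, as a shift and turn from the pose commanded when the call began; what a row does not reach only later rows make up. A row lasts 1/12 s, in which the tool goes at most 41.7 mm and 7.16 degrees, less where a joint would pass 70% of its speed; a pose out of reach is approached as far as the arm can. A call with a gripper value outside its range is refused whole. The fingers move at their own pace and stop on an object; FORCE is the grip in N (left out, the last holds). Time passes only in rows, so rows that repeat a pose let the fingers close, or fill a call up. It gives the time, the measured TCP pose, the force, the opening and the grip force at its end, in the units of the state.
- ctrl.sense(): the state, without advancing time (a new reading comes with each control period).
- ctrl.grab_frame(name): name is "scene" or "side" or "wrist"; returns the picture (400x640x3 uint8, red, green, blue); there is no depth.
- ctrl.calibration(name): a dict with "fx", "fy", "cx", "cy" (pixels), "R" (3x3) and "t" (3): a world point X has camera coordinates R X + t. Camera axes: x right, y down, z forward; pixel columns grow to the right and rows downward; lengths in mm; the calibration is good to about 2 mm. A picture is of the moment at which its call begins: read the wrist's pose just before it. calibration takes no time and is no camera call; for the wrist camera it gives the pose at the moment of the call.
- ctrl.close_job(): hands the job in; it is judged then, once.
Trained networks look in the newest picture that a camera, given by its name, has taken for a name from the list of things; names that differ only in an ending like _2 or _b are one class to them, and where a whole thing is asked for, a point or a joint stands for the part that bears it (a point fixed in the world has none). Each returns a list of dicts, best first, with "confidence" (0 to 1); they miss things now and then, are a little off and sometimes report something else, mostly with a low value. They report only what shows in the picture. A call takes as long as a camera call. They do not tell look-alikes from the thing itself.
- ctrl.look_for(camera, name): "box" ([left, top, width, height] in pixels, round what is visible of it).
- ctrl.regions_of(camera, name): "mask" (400x640 bool, what is visible of it) and "box" ([left, top, width, height] in pixels, round what is visible of it).
The state is a dict: "time": time; "qpos": joint angles; "joint_velocities": joint speeds; "effort": joint torques, N m; "position": TCP position; "orientation": TCP orientation; "wrist_force": force on the tool from outside, world axes, zero at the start; "moment": the same for the moment, N m; "gripper_width": opening from 0.0 (shut) to 1.0 (fully open); "finger_force": force on a finger pad.
Only numpy, scipy, OpenCV 4.12 (cv2) and the standard library are available. Lean on these libraries where they do the work, as an engineer would, in place of code of your own. Each camera call takes 0.05 s, during which the arm holds its last target. There are 200 camera calls.

## Working session

There is one attempt and no reset: what is moved stays moved. The work goes in short steps, Python scripts to look and compute and a shell command to move; the robot and the scene stay as the last step left them, time stands still between calls to the robot, and variables do not carry over. Pictures are saved under pics/ and viewed, at most 10 in all, crops included, and the job is handed in when it is done.

```bash
mkdir -p pics; python3 - <<'E'
from station import ctrl
import cv2,numpy as np
s=ctrl.sense();print(s['position'],s['orientation'],s['gripper_width'],ctrl.pinch_z)
for c in ("scene","side","wrist"):
    im=ctrl.grab_frame(c);cv2.imwrite(f"pics/{c}0.png",im[:,:,::-1])
    k=ctrl.calibration(c);R=np.array(k['R']);print(c,k['fx'],k['cx'],k['cy'],(-R.T@np.array(k['t'])).round(),R.round(2).tolist())
    for n in ("card","rack","stand","clip"):
        for d in ctrl.look_for(c,n)[:3]:print(n,np.round(d['box']),round(d['confidence'],2))
E
```

```text
[231.01629669 606.70773172 217.48696964] [-1.96690866e-04  1.80874837e-01  9.83505278e-01 -1.27399820e-03] 1.001281652194873 18.8
scene 445.5670077527234 315.9296577457484 211.68677907739053 [1526.   -5. 1349.] [[-0.04, 1.0, 0.01], [0.77, 0.04, -0.64], [-0.64, -0.01, -0.77]]
card [230. 194.  33.  33.] 0.82
card [168. 164.  43.  28.] 0.82
card [235. 164.  32.  34.] 0.74
rack [229. 219.  43.  23.] 0.62
stand [305. 206.  34.  75.] 0.8
stand [363. 275.  20.  25.] 0.51
side 389.60232258276613 315.53428756036453 194.80963321854125 [201. 758. 963.] [[-0.91, -0.42, 0.0], [-0.29, 0.62, -0.73], [0.31, -0.66, -0.68]]
card [385. 154.  26.  53.] 0.94
card [367. 120.  36.  44.] 0.59
card [420. 126.  10.  22.] 0.54
rack [346. 171.  22.  35.] 0.78
rack [330. 240.   3.  12.] 0.22
stand [265. 174.  50.  66.] 0.86
stand [277. 157.  34.  28.] 0.54
clip [276. 285.  32.  28.] 0.83
wrist 318.45825793719104 320.0641282930671 197.15848464651174 [153. 638. 383.] [[0.36, 0.93, 0.0], [0.89, -0.34, 0.3], [0.28, -0.11, -0.95]]
```

```bash
python3 - <<'E'
import cv2
a=cv2.imread('pics/scene0.png')[120:360,130:450];cv2.imwrite('pics/s1.png',cv2.resize(a,(800,600),interpolation=cv2.INTER_CUBIC))
a=cv2.imread('pics/side0.png')[100:340,180:500];cv2.imwrite('pics/d1.png',cv2.resize(a,(800,600),interpolation=cv2.INTER_CUBIC))
E
```

```text
(no output)
```

View pics/s1.png

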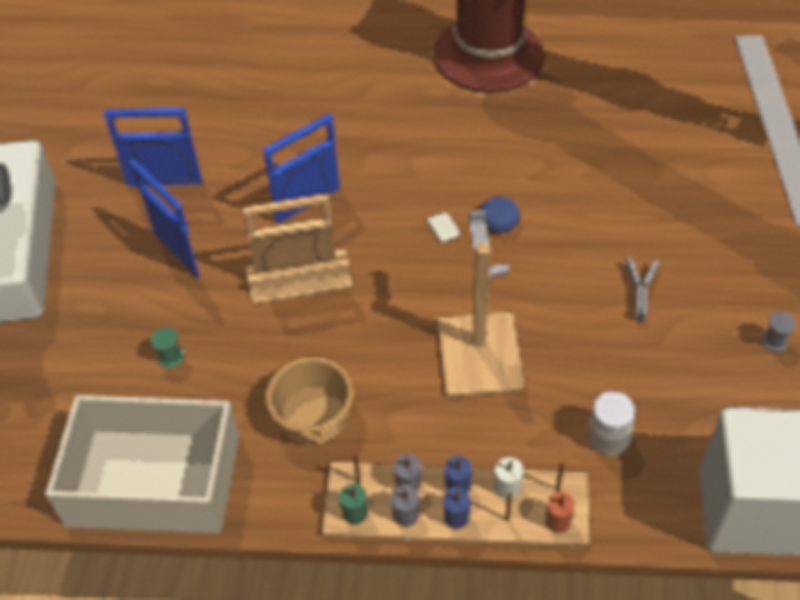

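View pics/d1.png

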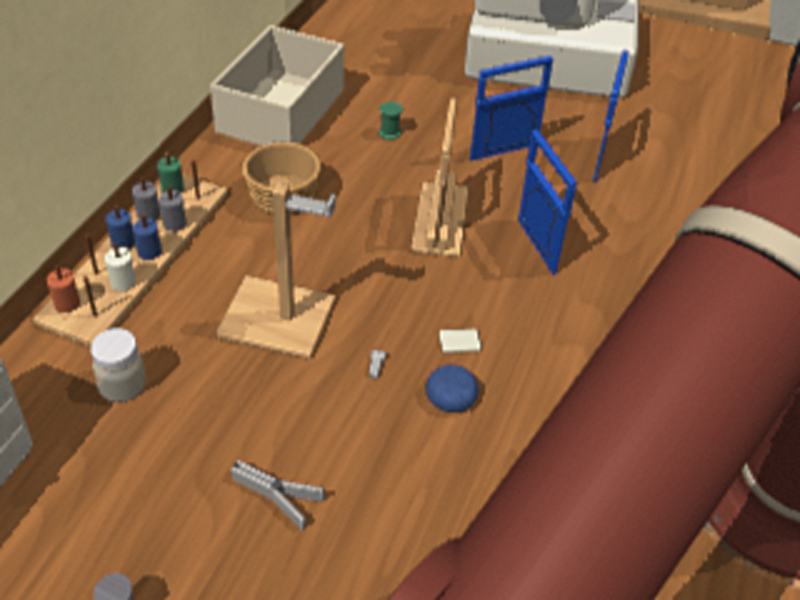

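```bash
cat > h.py <<'E'
from station import ctrl
import cv2,numpy as np
from scipy.spatial.transform import Rotation as Ro
def onz(k,u,v,z):
    R=np.array(k['R']);t=np.array(k['t']);c=-R.T@t
    d=R.T@np.array([(u-k['cx'])/k['fx'],(v-k['cy'])/k['fy'],1])
    return c+d*(z-c[2])/d[2]
def proj(k,X):
    p=np.array(k['R'])@np.array(X).T+np.array(k['t'])[:,None]
    return np.c_[k['fx']*p[0]/p[2]+k['cx'],k['fy']*p[1]/p[2]+k['cy']]
E
python3 - <<'E'
from h import *
S=ctrl.calibration('scene');D=ctrl.calibration('side')
s=lambda n,u,v,z:print('scene',n,onz(S,u/2.5+130,v/2.5+120,z).round())
d=lambda n,u,v,z:print('side',n,onz(D,u/2.5+180,v/2.5+100,z).round())
s('barL',248,206,170);s('barR',329,197,170)
d('barnear',454,110,175)
s('rackL front top',253,283,33);s('rackR',350,271,33)
for n,u,v in(('bl',446,395),('br',522,387),('tr',515,315),('tl',438,319)):s('base '+n,u,v,12)
s('posttop',483,247,231);s('lip',479,211,229)
d('posttop',281,183,231);d('lip',334,198,229)
d('bl',219,341,12);d('br',310,355,12);d('tr',335,297,12);d('tl',245,279,12)
s('pin',642,288,20);s('h1',630,262,20);s('h2',656,264,20);s('jaw',642,318,20)
d('pin',277,484,20);d('h1',321,493,20);d('h2',303,522,20);d('jaw',236,467,20)
s('blue',268,152,160);s('blue',332,121,160)
E
```

```text
scene barL [ 525. -327.  170.]
scene barR [ 503. -216.  170.]
side barnear [ 521. -307.  175.]
scene rackL front top [ 556. -333.   33.]
scene rackR [ 527. -193.   33.]
scene base bl [721. -41.  12.]
scene base br [703.  64.  12.]
scene base tr [581.  53.  12.]
scene base tl [593. -59.  12.]
scene posttop [631.   2. 231.]
scene lip [569.  -5. 229.]
side posttop [632.  -8. 231.]
side lip [565. -12. 229.]
side bl [687.  77.  12.]
side br [571.  48.  12.]
side tr [585. -56.  12.]
side tl [711. -35.  12.]
scene pin [528. 241.  20.]
scene h1 [480. 226.  20.]
scene h2 [482. 265.  20.]
scene jaw [583. 238.  20.]
side pin [518. 237.  20.]
side h1 [469. 227.  20.]
side h2 [471. 268.  20.]
side jaw [571. 237.  20.]
scene blue [ 411. -317.  160.]
scene blue [ 343. -231.  160.]
```

```bash
python3 -m handwheel '[[[0,3,-3,1.5,0,0,-0.1],[0,6,-6,3,0,0,-0.2],[0,9,-9,4.5,0,0,-0.3],[0,12,-12,6,0,0,-0.4],[0,15,-15,7.5,0,0,-0.5],[0,18,-18,9,0,0,-0.6],[0,21,-21,10.5,0,0,-0.7],[0,23,-24,12,0,0,-0.8],[0,25,-27,13,0,0,-0.9],[0,27,-30,13,0,0,-1.0]]]' 30
python3 -m handwheel '[[[0,0,-4,0,0,0,0],[0,0,-8,0,0,0,0],[0,0,-12,0,0,0,0],[0,0,-16,0,0,0,0],[0,0,-20,0,0,0,0],[0,0,-24,0,0,0,0],[0,0,-26,0,0,0,0],[0,0,-28,0,0,0,0],[0,0,-28,0,0,0,0],[0,0,-28,0,0,0,0]]]'
python3 - <<'E'
from h import *
s=ctrl.sense();print(s['position'],s['orientation'],s['qpos'])
k=ctrl.calibration('wrist');im=ctrl.grab_frame('wrist');cv2.imwrite('pics/w1.png',im[:,:,::-1])
import pickle;pickle.dump(k,open('w1.pkl','wb'))
E
```

```text
time: 1.58
position: [497.3, 315.0, 350.2]
orientation: [0.0, 0.632, 0.775, 0.002]
wrist_force: [0.6, 1.6, 0.1]
gripper_width: 1.0
finger_force: 0.0
time: 2.42
position: [495.7, 35.1, 348.0]
orientation: [-0.0, 0.631, 0.776, 0.0]
wrist_force: [-0.5, 1.5, -1.0]
gripper_width: 0.999
finger_force: 0.0
[495.67279016  35.08933387 348.00877091] [-2.92837789e-05  6.31167651e-01  7.75646310e-01  4.44532037e-04] [-0.40442395  0.27611594  0.39192037  1.64288941 -0.11092908  1.24392718
  0.21442504]
```

View pics/w1.png

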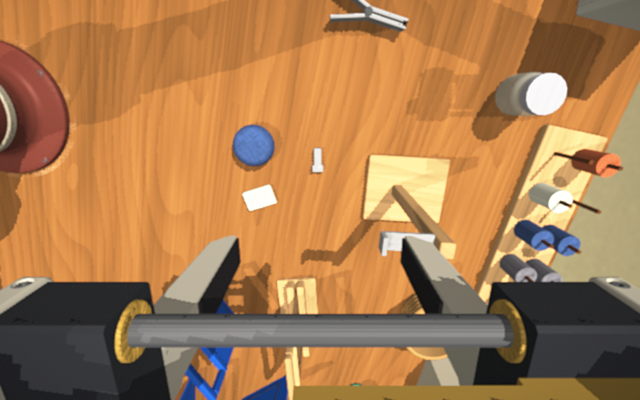

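```bash
python3 - <<'E'
import cv2
a=cv2.imread('pics/w1.png')
b=cv2.resize(a[140:280,330:490],(640,560),interpolation=cv2.INTER_CUBIC)
c=cv2.resize(a[0:40,320:420],(640,256)) if 0 else None
cv2.imwrite('pics/w1b.png',b)
E
```

```text
(no output)
```

View pics/w1b.png

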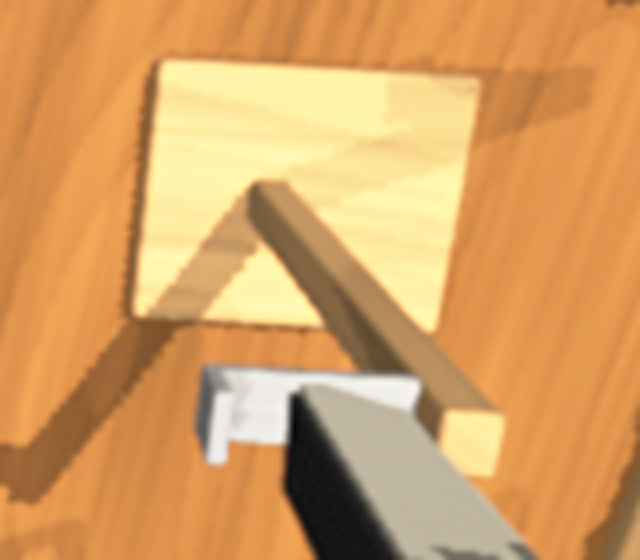

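```bash
python3 - <<'E'
from h import *
import pickle
from scipy.optimize import least_squares as L
K=pickle.load(open('w1.pkl','rb'));S=ctrl.calibration('scene');D=ctrl.calibration('side')
f=lambda u,v,z:onz(K,u/4+330,v/4+140,z).round(1)
P=[f(*p,12) for p in((160,60),(480,78),(435,331),(132,315))]
T=[f(*p,231) for p in((443,410),(503,414),(495,476),(436,470))]
print(P,'mean',np.mean(P,0));print(T,np.mean(T,0))
for a,b in((0,1),(3,2)):
  d=P[b]-P[a];print('yaw',np.arctan2(d[1],d[0]),np.linalg.norm(d))
for a,b in((2,1),(3,0)):
  d=P[b]-P[a];print('yaw',np.arctan2(-d[0],d[1]),np.linalg.norm(d))
# lip outer top edge
print('lip',f(230,385,229),f(218,463,229),f(208,463,229), f(243,375,215))
E
```

```text
[array([574.9,  48.4,  12. ]), array([701.3,  67.2,  12. ]), array([717.6, -39.9,  12. ]), array([590.3, -58.9,  12. ])] mean [646.025   4.2    12.   ]
[array([621.5,   9.8, 231. ]), array([636.2,  11.7, 231. ]), array([639.8,  -4.7, 231. ]), array([625. ,  -6.1, 231. ])] [630.625   2.675 231.   ]
yaw 0.14765174982097495 127.7904534775583
yaw 0.1481600207318313 128.71010061374366
yaw 0.15103518143584946 108.33328205126992
yaw 0.14254937023244907 108.39949261873876
lip [569.7   4.9 229. ] [572.4 -16.1 229. ] [570.  -16.6 229. ] [576.7   2.7 215. ]
```

```bash
python3 -m handwheel '[[[0.3,0,-4,-1,0,0,0],[0.3,0.3,-8,-2,0,0,0],[0.3,0.6,-12,-3,0,0,0],[0.3,0.9,-16,-4,0,0,0],[0.3,1.3,-20,-5,0,0,0],[0.3,1.3,-24,-6,0,0,0],[0.3,1.3,-26.5,-6,0,0,0],[0.3,1.3,-28,-6,0,0,0],[0.3,1.3,-28,-6,0,0,0],[0.3,1.3,-28,-6,0,0,0]]]' 40
python3 - <<'E'
from h import *
import pickle
s=ctrl.sense();print(s['position'],s['orientation'],s['qpos'])
k=ctrl.calibration('wrist');im=ctrl.grab_frame('wrist');cv2.imwrite('pics/w2.png',im[:,:,::-1])
pickle.dump(k,open('w2.pkl','wb'))
d=s['position']
b=np.array([514,-272,175.]);y=np.array([-.199,.98,0]);print(proj(k,np.array([b-60*y,b+60*y])).round(),proj(k,np.array([[d[0],d[1],175]])).round())
E
```

```text
time: 3.3
position: [509.6, -242.7, 287.2]
orientation: [-0.001, 0.63, 0.777, 0.001]
wrist_force: [0.3, 0.5, 1.1]
gripper_width: 0.701
finger_force: 0.0
[ 509.61755445 -242.68581328  287.18216283] [-6.35305597e-04  6.29624695e-01  7.76899008e-01  5.21317941e-04] [ 0.11194252  0.44690358  0.45589038  1.58074043 -0.2100479   1.16376277
  0.82134749]
[[317. 281.]
 [318. 162.]] [[319. 195.]]
```

View pics/w2.png

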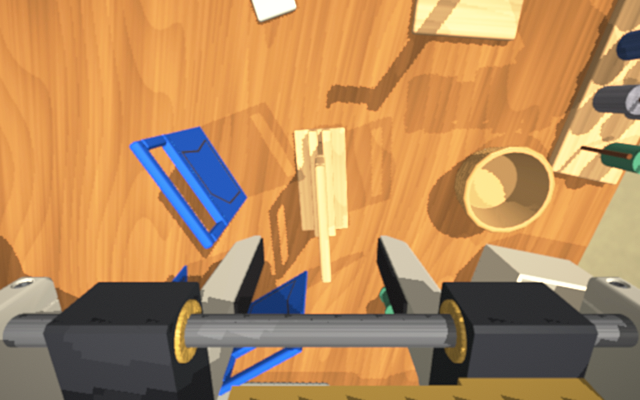

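```bash
python3 - <<'E'
from h import *
import pickle
k=pickle.load(open('w2.pkl','rb'))
a=onz(k,321.5,161,175);b=onz(k,325.5,281,175);d=a-b
print(a,b,(a+b)/2,np.linalg.norm(d),np.arctan2(-d[0],d[1]))
im=cv2.imread('pics/w2.png');h=im.astype(int)
for r in (175,200,220,245,265):print(r,im[r,308:340].mean(1).astype(int).tolist())
E
```

```text
[ 505.15039118 -212.00411793  175.        ] [ 534.22023104 -329.25419856  175.        ] [ 519.68531111 -270.62915824  175.        ] 120.79998757734894 0.24302970090125903
175 [175, 174, 169, 174, 187, 186, 176, 187, 213, 226, 230, 230, 228, 227, 223, 218, 211, 209, 217, 222, 223, 221, 219, 219, 213, 210, 214, 215, 215, 216, 218, 217]
200 [183, 179, 177, 174, 171, 181, 186, 180, 178, 201, 219, 228, 230, 228, 227, 225, 222, 217, 211, 214, 222, 222, 221, 220, 219, 208, 200, 205, 208, 212, 218, 220]
220 [187, 184, 181, 181, 181, 177, 177, 185, 184, 178, 190, 215, 226, 229, 228, 227, 226, 224, 219, 211, 212, 220, 222, 221, 221, 220, 212, 206, 210, 210, 211, 213]
245 [166, 168, 168, 167, 165, 162, 159, 158, 158, 156, 153, 173, 207, 221, 227, 228, 228, 230, 231, 230, 220, 195, 170, 164, 162, 161, 162, 165, 170, 172, 173, 172]
265 [159, 156, 155, 155, 157, 156, 155, 153, 151, 148, 142, 143, 162, 198, 217, 226, 227, 228, 229, 231, 230, 221, 194, 159, 153, 155, 156, 154, 150, 146, 145, 145]
```

```bash
python3 -m handwheel '[[[0.3,0.3,-0.1,-2,0,0,0.05],[0.3,0.3,-0.1,-4,0,0,0.05],[0.3,0.3,-0.1,-6,0,0,0.05],[0.3,0.3,-0.1,-8,0,0,0.05],[0.3,0.3,-0.1,-10,0,0,0.05],[0.3,0.3,-0.1,-11.5,0,0,0.05],[0.3,0.3,-0.1,-12.5,0,0,0.05],[0.3,0.3,-0.1,-13.5,0,0,0.05],[0.3,0.3,-0.1,-13.5,0,0,0.05],[0.3,0.3,-0.1,-13.5,0,0,0.05]]]' 40
python3 -m handwheel '[[[0.7,0,0,0,0,0,0],[1,0,0,0,0,0,0],[1,0,0,0,0,0,0],[1,0,0,0,0,0,0],[1,0,0,0,0,0,0],[1,0,0,0,0,0,0],[1,0,0,0,0,0,0],[1,0,0,0,0,0,0],[1,0,0,0,0,0,0],[1,0,0,0,0,0,0]]]' 50
python3 -m handwheel '[[[1,0,0,0,0,0,0],[1,0,0,1,0,0,0],[1,0,0,2,0,0,0],[1,0,0,3,0,0,0],[1,0,0,4,0,0,0],[1,0,0,6,0,0,0],[1,0,0,8,0,0,0],[1,0,0,10,0,0,0],[1,0,0,12,0,0,0],[1,0,0,12,0,0,0]]]' 50
```

```text
time: 4.18
position: [512.2, -244.5, 152.8]
orientation: [-0.0, 0.61, 0.792, 0.0]
wrist_force: [-0.1, 0.2, 0.6]
gripper_width: 0.702
finger_force: 0.0
time: 5.02
position: [511.7, -245.4, 152.7]
orientation: [-0.0, 0.611, 0.792, -0.0]
wrist_force: [0.3, -0.4, -0.2]
gripper_width: 0.101
finger_force: 50.0
time: 5.85
position: [513.7, -247.1, 278.0]
orientation: [0.005, 0.611, 0.792, 0.001]
wrist_force: [-0.3, 0.4, -0.5]
gripper_width: 0.097
finger_force: 50.0
```

```bash
python3 -m handwheel '[[[1,0,1.5,0,0,0,-0.01],[1,0,4,0,0,0,-0.03],[1,0,7,0,0,0,-0.05],[1,0,10,-0.5,0,0,-0.07],[1,0,13,-1,0,0,-0.09],[1,0,16,-2,0,0,-0.11],[1,0,19,-3,0,0,-0.11],[1,0,22,-3.5,0,0,-0.11],[1,0,24.5,-4,0,0,-0.11],[1,0,25.8,-4.2,0,0,-0.11]]]' 50
python3 -m handwheel '[[[1,0,0,0,0,0,0],[1,0,0,0,0,0,0],[1,0,0,0,0,0,0],[1,0,0,0,0,0,0],[1,0,0,0,0,0,0],[1,0,0,0,0,0,0],[1,0,0,0,0,0,0],[1,0,0,0,0,0,0],[1,0,0,0,0,0,0],[1,0,0,0,0,0,0]]]' 50
python3 - <<'E'
from h import *
import pickle
s=ctrl.sense();print(s['position'],s['orientation'],s['qpos'])
k=ctrl.calibration('wrist');im=ctrl.grab_frame('wrist');cv2.imwrite('pics/w3.png',im[:,:,::-1])
pickle.dump(k,open('w3.pkl','wb'))
a=ctrl.grab_frame('side');cv2.imwrite('pics/d3.png',a[:,:,::-1])
o=np.hstack([cv2.resize(im[:,160:560],(400,400)),cv2.resize(a[80:280,180:380],(400,400))]);cv2.imwrite('pics/c3.png',o[:,:,::-1])
E
```

```text
time: 6.68
position: [510.6, 17.3, 229.4]
orientation: [-0.002, 0.651, 0.759, 0.0]
wrist_force: [0.4, -0.4, -1.5]
gripper_width: 0.101
finger_force: 50.0
time: 7.52
position: [511.7, 12.6, 230.7]
orientation: [-0.0, 0.653, 0.757, 0.0]
wrist_force: [-0.2, -0.8, -0.1]
gripper_width: 0.101
finger_force: 50.0
[511.70464956  12.60339453 230.70060538] [-3.37087481e-05  6.53288249e-01  7.57109281e-01  7.75867356e-06] [-0.36532142  0.41085576  0.42796082  1.81002258 -0.20323442  0.96402547
  0.2947084 ]
```

View pics/c3.png

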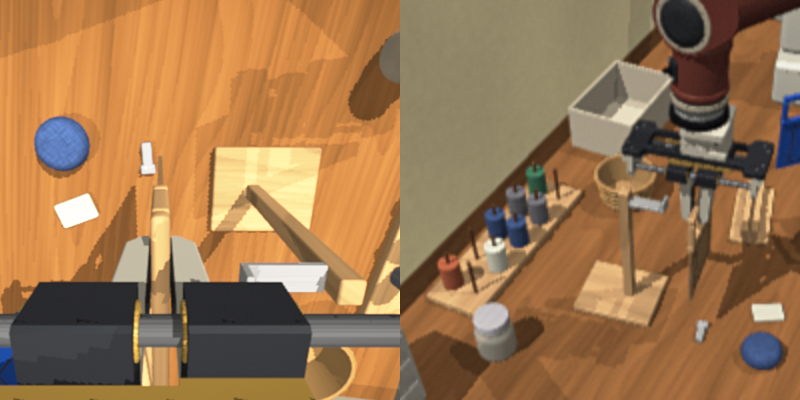

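```bash
python3 -m handwheel '[[[1,0.5,0.1,0,0,0,0],[1,1.5,0.2,0,0,0,0],[1,2.5,0.4,0,0,0,0],[1,3.5,0.5,0,0,0,0],[1,4.5,0.6,0,0,0,0],[1,5.5,0.8,0,0,0,0],[1,6.5,0.9,0,0,0,0],[1,7.5,1.1,0,0,0,0],[1,8.1,1.2,0,0,0,0],[1,8.1,1.2,0,0,0,0]]]' 50
python3 -m handwheel '[[[1,0,0,0,0,0,0],[1,0,0,-0.5,0,0,0],[1,0,0,-1,0,0,0],[1,0,0,-1.4,0,0,0],[1,0,0,-1.8,0,0,0],[1,0,0,-2.0,0,0,0],[1,0,0,-2.2,0,0,0],[1,0,0,-2.3,0,0,0],[1,0,0,-2.4,0,0,0],[1,0,0,-2.4,0,0,0]]]' 50
```

```text
time: 8.45
position: [593.9, 25.2, 230.3]
orientation: [0.0, 0.653, 0.757, 0.0]
wrist_force: [-0.9, 0.1, -0.5]
gripper_width: 0.102
finger_force: 50.0
time: 9.28
position: [592.7, 24.6, 206.6]
orientation: [-0.0, 0.653, 0.757, -0.0]
wrist_force: [0.8, -0.2, -0.4]
gripper_width: 0.102
finger_force: 50.0
```

```bash
python3 -m handwheel '[[[1,0,0,-0.05,0,0,0],[1,0,0,-0.1,0,0,0],[1,0,0,-0.15,0,0,0],[1,0,0,-0.2,0,0,0],[1,0,0,-0.2,0,0,0],[1,0,0,-0.2,0,0,0],[1,0,0,-0.2,0,0,0],[1,0,0,-0.2,0,0,0],[1,0,0,-0.2,0,0,0],[1,0,0,-0.2,0,0,0]]]' 50
python3 - <<'E'
from h import *
im=ctrl.grab_frame('wrist');a=ctrl.grab_frame('side');b=ctrl.grab_frame('scene')
o=np.hstack([cv2.resize(im[:,160:560],(400,400)),cv2.resize(a[120:240,220:340],(400,400),interpolation=cv2.INTER_CUBIC)]);cv2.imwrite('pics/c4.png',o[:,:,::-1])
E
```

```text
time: 10.12
position: [592.7, 24.7, 204.7]
orientation: [0.0, 0.653, 0.757, 0.0]
wrist_force: [0.7, 0.6, -0.9]
gripper_width: 0.103
finger_force: 50.0
```

View pics/c4.png

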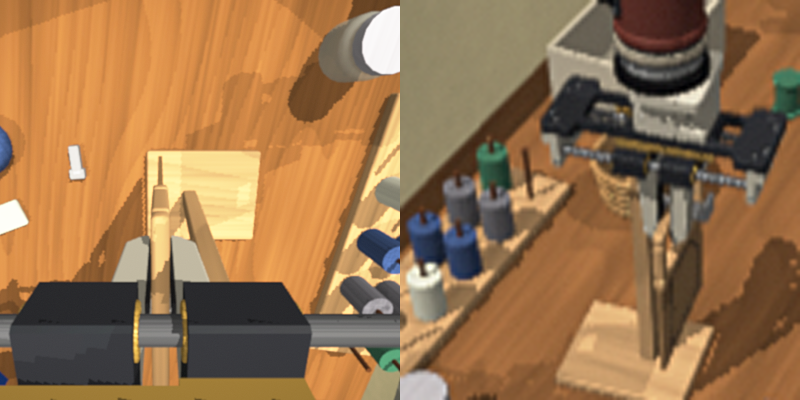

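```bash
python3 -m handwheel '[[[1,0,0,-0.05,0,0,0],[1,0,0,-0.1,0,0,0],[1,0,0,-0.15,0,0,0],[1,0,0,-0.2,0,0,0],[1,0,0,-0.2,0,0,0],[1,0,0,-0.2,0,0,0],[1,0,0,-0.2,0,0,0],[1,0,0,-0.2,0,0,0],[1,0,0,-0.2,0,0,0],[1,0,0,-0.2,0,0,0]]]' 50
python3 -m handwheel '[[[1,0,0,-0.05,0,0,0],[1,0,0,-0.1,0,0,0],[1,0,0,-0.15,0,0,0],[1,0,0,-0.15,0,0,0],[1,0,0,-0.15,0,0,0],[1,0,0,-0.15,0,0,0],[1,0,0,-0.15,0,0,0],[1,0,0,-0.15,0,0,0],[1,0,0,-0.15,0,0,0],[1,0,0,-0.15,0,0,0]]]' 50
```

```text
time: 11.1
position: [592.9, 24.7, 204.4]
orientation: [0.0, 0.653, 0.757, 0.001]
wrist_force: [-1.9, 0.7, 7.4]
gripper_width: 0.1
finger_force: 50.0
time: 11.93
position: [592.9, 24.8, 204.1]
orientation: [0.0, 0.653, 0.757, 0.001]
wrist_force: [-5.6, 1.1, 12.5]
gripper_width: 0.102
finger_force: 50.0
```

```bash
python3 -m handwheel '[[[1,0,0,0.15,0,0,0],[1,0,0,0.3,0,0,0],[1,0,0,0.3,0,0,0],[1,0,0,0.3,0,0,0],[0.87,0,0,0.3,0,0,0],[0.85,0,0,0.3,0,0,0],[0.8,0,0,0.3,0,0,0],[0.75,0,0,0.3,0,0,0],[0.7,0,0,0.3,0,0,0],[0.65,0,0,0.3,0,0,0]]]' 20
python3 -m handwheel '[[[0.6,0,0,0,0,0,0],[0.6,0,0,0,0,0,0],[0.6,0,0,0,0,0,0],[0.6,0,0,1,0,0,0],[0.6,0,0,2,0,0,0],[0.6,0,0,4,0,0,0],[0.6,0,0,6,0,0,0],[0.6,0,0,8,0,0,0],[0.6,0,0,10,0,0,0],[0.6,0,0,12,0,0,0]]]' 20
python3 - <<'E'
from h import *
import pickle
s=ctrl.sense();print(s['position'],s['orientation'],s['qpos'])
im=ctrl.grab_frame('wrist');a=ctrl.grab_frame('side');k=ctrl.calibration('wrist');pickle.dump(k,open('w5.pkl','wb'))
cv2.imwrite('pics/w5.png',im[:,:,::-1])
o=np.hstack([cv2.resize(im[:,160:560],(400,400)),cv2.resize(a[120:240,220:340],(400,400),interpolation=cv2.INTER_CUBIC)]);cv2.imwrite('pics/c5.png',o[:,:,::-1])
E
```

```text
time: 12.77
position: [592.7, 24.6, 204.1]
orientation: [-0.0, 0.653, 0.757, -0.0]
wrist_force: [-0.1, 0.9, -0.1]
gripper_width: 0.327
finger_force: 0.0
time: 13.6
position: [592.8, 24.4, 326.7]
orientation: [0.001, 0.653, 0.757, 0.001]
wrist_force: [0.4, -0.4, -0.2]
gripper_width: 0.399
finger_force: 0.0
[592.81934749  24.44566617 326.72404001] [7.06586542e-04 6.53343415e-01 7.57061064e-01 6.53461005e-04] [-0.34475645  0.46684823  0.43774326  1.42945072 -0.20021272  1.2874177
  0.25423919]
```

View pics/c5.png

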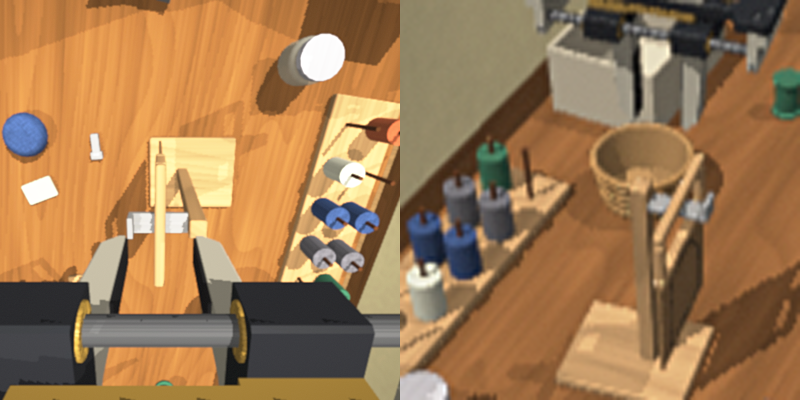

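```bash
python3 -m handwheel '[[[0.4,-1,2,0,0,0,0.1],[0.3,-2,5,0,0,0,0.2],[0.2,-4,8,0,0,0,0.3],[0.1,-6,11,0,0,0,0.42],[0,-8,14,-1,0,0,0.54],[0,-10,17,-2,0,0,0.66],[0,-11,20,-4,0,0,0.78],[0,-11,21.5,-6,0,0,0.9],[0,-11,21.5,-8,0,0,1.02],[0,-11,21.5,-8,0,0,1.14]]]' 30
python3 -m handwheel '[[[0,0,0,-1,0,0,0.1],[0,0,0,-3,0,0,0.2],[0,0,0,-4,0,0,0.23],[0,0,0,-4,0,0,0.23],[0,0,0,-4,0,0,0.23],[0,0,0,-4,0,0,0.23],[0,0,0,-4,0,0,0.23],[0,0,0,-4,0,0,0.23],[0,0,0,-4,0,0,0.23],[0,0,0,-4,0,0,0.23]]]'
python3 - <<'E'
from h import *
import pickle
k=pickle.load(open('w5.pkl','rb'));a=onz(k,320,157,227);b=onz(k,320,286,227);d=a-b
print('card',a,b,(a+b)/2,np.linalg.norm(d),np.arctan2(-d[0],d[1]))
s=ctrl.sense();print(s['position'],s['orientation'],s['qpos'])
k=ctrl.calibration('wrist');pickle.dump(k,open('w6.pkl','wb'));im=ctrl.grab_frame('wrist');cv2.imwrite('pics/w6.png',im[:,:,::-1])
print(proj(k,np.array([[483,241,20.],[523,239,20]])).round())
for r in ctrl.regions_of('wrist','clip'):print(r['box'],r['confidence'])
E
```

```text
time: 14.53
position: [479.2, 240.2, 239.9]
orientation: [-0.004, 0.137, 0.991, -0.002]
wrist_force: [-0.9, -1.0, -0.4]
gripper_width: 0.994
finger_force: 0.0
time: 15.37
position: [482.9, 239.8, 204.6]
orientation: [0.0, 0.027, 1.0, 0.0]
wrist_force: [0.4, -0.2, 0.2]
gripper_width: 0.999
finger_force: 0.0
card [591.10477291  59.96121007 227.        ] [609.46310364 -64.15572735 227.        ] [600.28393827  -2.09725864 227.        ] 125.46729638414766 0.14684684744636492
[482.85002794 239.77215002 204.63005024] [3.53187911e-04 2.68965007e-02 9.99638148e-01 1.63920246e-04] [-0.53365087  0.4570741   0.04744386  1.76781914 -0.02629847  0.91653594
  1.04191645]
[[321. 175.]
 [321. 208.]]
[301.1, 160.5, 47.0, 89.0] 0.93
```

View pics/w6.png

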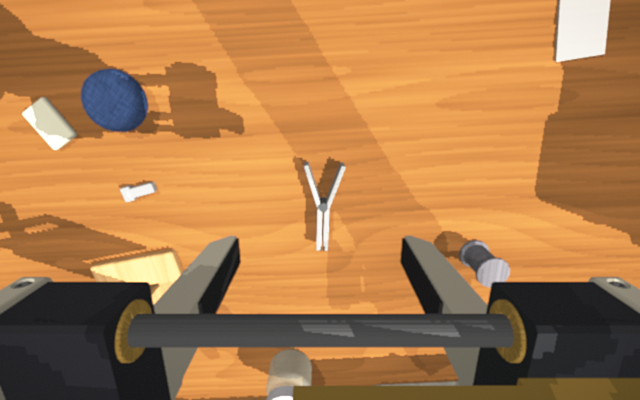

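```bash
python3 - <<'E'
from h import *
import pickle
k=pickle.load(open('w6.pkl','rb'))
for n,p in dict(pin=(322.5,206),h1=(305.5,163),h2=(343.5,165),jaw=(322,249)).items():print(n,onz(k,*p,22).round(1))
E
```

```text
pin [519.8 241.3  22. ]
h1 [468.5 225.1  22. ]
h2 [473.  267.1  22. ]
jaw [574.6 237.9  22. ]
```

```bash
python3 -m handwheel '[[[0,-0.2,0.5,-3,0,0,-0.03],[0,-0.2,0.5,-6,0,0,-0.03],[0,-0.2,0.5,-9,0,0,-0.03],[0,-0.2,0.5,-12,0,0,-0.03],[0,-0.2,0.5,-15,0,0,-0.03],[0,-0.2,0.5,-17,0,0,-0.03],[0,-0.2,0.5,-18.5,0,0,-0.03],[0,-0.2,0.5,-19.5,0,0,-0.03],[0,-0.2,0.5,-20,0,0,-0.03],[0,-0.2,0.5,-20,0,0,-0.03]]]' 40
python3 -m handwheel '[[[0.2,0,0,0,0,0,0],[0.4,0,0,0,0,0,0],[0.5,0,0,0,0,0,0],[0.6,0,0,0,0,0,0],[0.7,0,0,0,0,0,0],[0.8,0,0,0,0,0,0],[0.9,0,0,0,0,0,0],[1,0,0,0,0,0,0],[1,0,0,0,0,0,0],[1,0,0,0,0,0,0]]]' 40
```

```text
time: 16.3
position: [480.5, 244.5, 3.5]
orientation: [-0.001, 0.042, 0.999, -0.0]
wrist_force: [-0.2, 0.1, 0.6]
gripper_width: 1.001
finger_force: 0.0
time: 17.13
position: [480.5, 244.7, 4.3]
orientation: [-0.0, 0.042, 0.999, -0.0]
wrist_force: [-0.5, 0.4, 1.3]
gripper_width: 0.333
finger_force: 7.7
```

```bash
python3 -m handwheel '[[[1,0,0,0,0,0,0],[1,0,0,0,0,0,0],[1,0,0,0,0,0,0],[1,0,0,0,0,0,0],[1,0,0,0,0,0,0],[1,0,0,0,0,0,0],[1,0,0,0,0,0,0],[1,0,0,0,0,0,0],[1,0,0,0,0,0,0],[1,0,0,0,0,0,0]]]' 40
python3 -m handwheel '[[[1,0,0,0.5,0,0,0],[1,0,0,1,0,0,0],[1,0,0,2,0,0,0],[1,0,0,3.5,0,0,0],[1,0,0,5,0,0,0],[1,0,0,7,0,0,0],[1,0,0,9,0,0,0],[1,0,0,11,0,0,0],[1,0,0,12,0,0,0],[1,0,0,12,0,0,0]]]' 40
python3 - <<'E'
from h import *
import pickle
s=ctrl.sense();print(s['position'],s['orientation'],s['qpos'])
k=ctrl.calibration('wrist');pickle.dump(k,open('w7.pkl','wb'));im=ctrl.grab_frame('wrist');cv2.imwrite('pics/w7.png',im[:,:,::-1])
for r in ctrl.regions_of('wrist','clip'):
  m=r['mask'];print(r['box'],r['confidence'])
  v,u=np.nonzero(m)
  for row in range(v.min(),v.max()+1,8):
    c=u[v==row]; print(row,c.min() if len(c) else None,c.max() if len(c) else None,len(c))
E
```

```text
time: 17.97
position: [480.8, 244.7, 4.3]
orientation: [0.0, 0.042, 0.999, -0.0]
wrist_force: [0.2, -0.2, 3.8]
gripper_width: 0.158
finger_force: 40.0
time: 18.8
position: [482.2, 245.3, 126.9]
orientation: [0.002, 0.042, 0.999, 0.001]
wrist_force: [0.0, -0.2, -0.2]
gripper_width: 0.155
finger_force: 40.0
[482.2115925  245.34683317 126.90001807] [0.00241334 0.04192778 0.99911673 0.00141015] [-0.54265711  0.55670656  0.04756076  1.85612965 -0.03780272  0.72402718
  1.0128317 ]
[291.8, 232.2, 53.5, 150.8] 0.6
234 329 330 2
242 307 333 18
250 306 334 20
258 307 334 19
266 307 334 20
274 307 334 20
282 307 334 20
290 307 333 19
298 307 333 19
306 306 333 28
314 None None 0
322 None None 0
330 None None 0
338 None None 0
346 None None 0
354 298 343 28
362 297 344 23
370 296 344 17
378 296 345 12
[294.0, 234.8, 23.1, 148.7] 0.41
236 309 314 6
244 307 315 9
252 306 315 10
260 306 315 10
268 307 316 10
276 308 316 9
284 308 316 9
292 308 316 9
300 307 316 10
308 307 316 10
316 None None 0
324 None None 0
332 None None 0
340 None None 0
348 299 311 13
356 298 309 12
364 297 306 10
372 296 303 8
380 296 299 4
```

```bash
python3 -m handwheel '[[[1,0.5,0.3,0,0,0,-0.1],[1,1.5,0.6,0,0,0,-0.21],[1,2.5,0.9,0,0,0,-0.33],[1,3.5,1.2,0,0,0,-0.45],[1,4.5,1.5,0,0,0,-0.57],[1,5.5,1.8,0,0,0,-0.69],[1,6.5,2.1,0,0,0,-0.81],[1,7.5,2.4,0,0,0,-0.93],[1,7.5,2.7,0,0,0,-1.05],[1,7.5,3,0,0,0,-1.15]]]' 40
python3 -m handwheel '[[[1,0,0,-0.5,0,0,-0.1],[1,0,0,-1,0,0,-0.19],[1,0,0,-1.5,0,0,-0.19],[1,0,0,-1.8,0,0,-0.19],[1,0,0,-1.8,0,0,-0.19],[1,0,0,-1.8,0,0,-0.19],[1,0,0,-1.8,0,0,-0.19],[1,0,0,-1.8,0,0,-0.19],[1,0,0,-1.8,0,0,-0.19],[1,0,0,-1.8,0,0,-0.19]]]' 40
python3 - <<'E'
from h import *
s=ctrl.sense();p=s['position'];print(p,s['orientation'],s['qpos'])
c=np.array([598.5,-2.2]);x=np.array([.989,.1465]);y=np.array([-.1465,.989])
print('card frame',(p[:2]-c)@x,(p[:2]-c)@y)
a=ctrl.grab_frame('side');b=ctrl.grab_frame('scene')
np.save('d8.npy',a);np.save('s8.npy',b)
for cam in('side','scene'):
  for r in ctrl.look_for(cam,'clip'):print(cam,r['box'],r['confidence'])
E
```

```text
time: 19.73
position: [555.2, 274.1, 122.0]
orientation: [-0.0, 0.581, 0.814, -0.002]
wrist_force: [-0.7, 0.1, -0.7]
gripper_width: 0.159
finger_force: 40.0
time: 20.57
position: [555.9, 274.6, 106.5]
orientation: [0.0, 0.653, 0.757, 0.0]
wrist_force: [-0.4, -0.8, -0.8]
gripper_width: 0.156
finger_force: 40.0
[555.87802325 274.64066672 106.52411993] [3.59032403e-05 6.53208428e-01 7.57178096e-01 2.83577469e-04] [-0.74180806  0.72230219  0.4223419   1.64986403 -0.36961904  0.84896237
 -0.01898257]
card frame -1.595977327503353 280.03953898287654
side [218.4, 228.0, 16.3, 30.9] 0.16
scene [370.5, 220.9, 28.5, 10.8] 0.63
```

```bash
python3 -m handwheel '[[[1,0.2,-1,0,0,0,0],[1,0.5,-3,0,0,0,0],[1,0.8,-5,0,0,0,0],[1,1.1,-7,0,0,0,0],[1,1.4,-8.5,0,0,0,0],[1,1.6,-10,0,0,0,0],[1,1.6,-10,0,0,0,0],[1,1.6,-10,0,0,0,0],[1,1.6,-10,0,0,0,0],[1,1.6,-10,0,0,0,0]]]' 40
python3 -m handwheel '[[[1,0.1,-0.5,0,0,0,0],[1,0.2,-1,0,0,0,0],[1,0.2,-1.5,0,0,0,0],[1,0.3,-2,0,0,0,0],[1,0.4,-2.5,0,0,0,0],[1,0.5,-3,0,0,0,0],[1,0.6,-3.5,0,0,0,0],[1,0.6,-4,0,0,0,0],[1,0.7,-4.5,0,0,0,0],[1,0.8,-5,0,0,0,0]]]' 40
python3 -m handwheel '[[[1,0,0,0,0,0,0],[1,0,0,0,0,0,0],[1,0,0,0,0,0,0],[1,0,0,0,0,0,0],[1,0,0,0,0,0,0],[1,0,0,0,0,0,0],[1,0,0,0,0,0,0],[1,0,0,0,0,0,0],[1,0,0,0,0,0,0],[1,0,0,0,0,0,0]]]' 40
python3 - <<'E'
from h import *
s=ctrl.sense();p=s['position'];print(p,s['joint_velocities'].max() if hasattr(s['joint_velocities'],'max') else 0)
c=np.array([598.5,-2.2]);x=np.array([.989,.1465]);y=np.array([-.1465,.989])
print('card frame',(p[:2]-c)@x,(p[:2]-c)@y)
w=ctrl.grab_frame('wrist');a=ctrl.grab_frame('side');b=ctrl.grab_frame('scene')
z=lambda i,r,c,n:cv2.resize(i[r:r+n,c:c+n],(400,300),interpolation=cv2.INTER_CUBIC)
D=ctrl.calibration('side');S=ctrl.calibration('scene')
pt=np.array([[590,60,110.]]);d=proj(D,pt)[0].astype(int);e=proj(S,pt)[0].astype(int);print(d,e)
cr=lambda i,q:cv2.resize(i[q[1]-45:q[1]+45,q[0]-60:q[0]+60],(400,300),interpolation=cv2.INTER_CUBIC)
o=np.vstack([np.hstack([cr(a,d),cr(b,e)]),np.hstack([cv2.resize(w[50:350,120:520],(400,300)),cr(a,d)*0])])
cv2.imwrite('pics/c9.png',o[:,:,::-1])
E
```

```text
time: 21.6
position: [571.3, 176.6, 106.0]
orientation: [-0.001, 0.652, 0.758, 0.0]
wrist_force: [-0.5, 0.1, -0.4]
gripper_width: 0.157
finger_force: 40.0
time: 22.43
position: [579.7, 124.1, 106.2]
orientation: [-0.0, 0.653, 0.757, -0.0]
wrist_force: [0.2, 0.1, -0.5]
gripper_width: 0.156
finger_force: 40.0
time: 23.27
position: [579.7, 124.7, 106.2]
orientation: [-0.0, 0.653, 0.757, -0.0]
wrist_force: [0.5, 0.1, -0.9]
gripper_width: 0.158
finger_force: 40.0
[579.6885342  124.6660531  106.19836014] 0.0008001253835139709
card frame -0.018662895980088492 128.22640625161213
[295 221] [339 231]
```

View pics/c9.png

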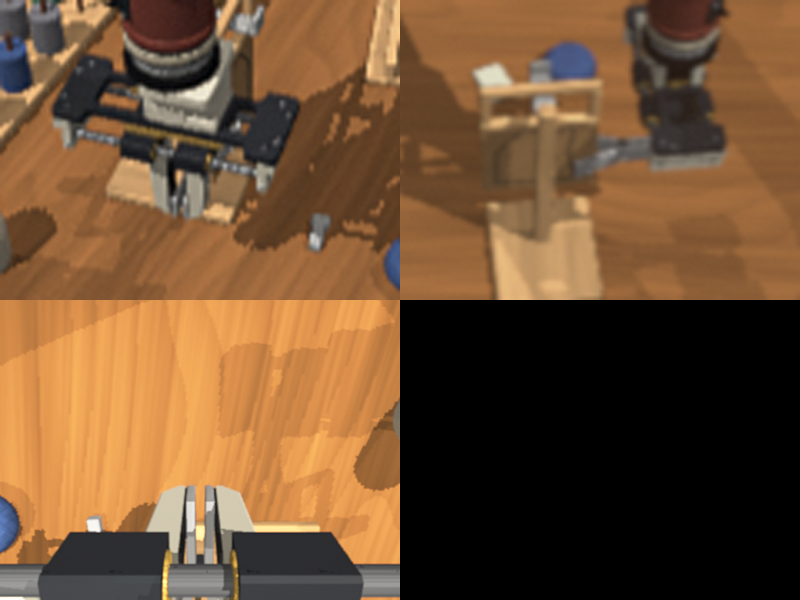

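```bash
python3 -c "
from station import ctrl
print(ctrl.close_job())"
```

```text
the job is handed in; nothing more can be done
None
```

The card hangs released on the hook and the clip is held open around its +y side edge at about 23 s of the 53 s limit; I handed the job in, and the judge returned no verdict. The back jaw shows past the edge in the last scene picture, while the front jaw is hidden behind the card and inferred from the geometry.

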